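# Tuck the card box's flap under its lip

## Robot

A 6-joint arm with a two-finger parallel gripper is mounted at the origin on the work surface. World frame = base frame: x ahead of the robot, y to its left, z up, the work surface at z = 0. Lengths are in m, angles in rad, forces in N, time in s.
With the tool pointing down it reaches from about 0.25 to 0.725 m from the base axis. Payload 4 kg.
Tool frame: the origin (TCP) lies at the very end of the fingers, on their centre line; the grasp point (between the pads) lies bot.grasp_offset behind it (bot.grasp_offset is the distance from the TCP to the grasp point, in m); z points along the fingers, y is the direction in which the jaws open and shut (so a half turn about z gives the same grasp; the last joint's range is limited). The gripper opens to 85 mm and grips with 20 to 120 N. Pads are 22 mm wide; open, the fingers measure 114 mm over their backs; the gripper's body (76 mm by 85 mm) begins 54 mm behind the grasp point. The pads swing forward as they close: fully open they stand 13 mm farther back than shut.
Start: joints at [1.316, 0.241, 0.005, 1.335, 0, 1.571], TCP at [0.126, 0.484, 0.231] pointing down, gripper open.
Joint ranges: [-2.72, 2.72], [-1.05, 1.87], [-1.09, 1.28], [-1.99, 2.15], [-1.42, 1.44], [-3.14, 3.14]. Speed limits (rad/s): [2.79, 2.79, 3.14, 3.14, 3.14, 3.14].

## Interface

Orientations are given as a unit quaternion [x, y, z, w].
In Python, from workcell import bot gives the robot as it stands. The module is installed in compiled form; this text tells all that it offers.
- The arm moves only by the shell command python3 -m jog 'ROWS' [OPENING]. ROWS is JSON, a list that holds one entry, the list of rows, each a list of 6 numbers: the shift along the tool's x, y, z in m, then the turn, a rotation vector about the tool's x, y, z in degrees. In form: [[[dx, dy, dz, wx, wy, wz], ...]]. A call has 1 to 12 rows; each row shifts and turns the pose as measured when the row begins, along the tool's axes as they then stand; what a row does not reach is not made up. A row lasts 1/8 s, in which the tool goes at most 62.5 mm and 10.7 degrees, less where a joint would pass 70% of its speed; a pose out of reach is approached as far as the arm can. A call is refused whole if a number of a shift passes 0.0625 or a number of a turn 10.7, either way. A call with a gripper value outside its range is refused whole. OPENING is the finger opening in m, from 0 to 0.0854, set as the call begins (- or left out, the last holds). The fingers move at their own pace and stop on an object; the grip force is fixed at half the most. Time passes only in rows, so rows that do not move let the fingers close. It gives the time, the measured TCP pose, the force and the opening at its end, in the units of the state.
- bot.get_obs(): the state, without advancing time (a new reading comes with each control period).
- bot.camera(name): name is "scene" or "top" or "wrist"; returns a dict with "pixels" (400x640x3 uint8, red, green, blue), "fx", "fy", "cx", "cy" (pixels), "k1" (the pictures are not rectified: a ray, as slopes to the right and down, at radius r is drawn at 1 + k1 r^2 times it, then the intrinsics apply), "rvec" (rotation vector, rad) and "tvec" (3), from world to camera coordinates, as OpenCV has them. Camera axes: x right, y down, z forward; pixel columns grow to the right and rows downward; lengths in m; the calibration is good to about 2 mm. A picture is of the moment at which its call begins. There is no depth.
- bot.job_done(): hands the job in, once; it reports no verdict.
The state is a dict: "clock": time; "joint_pos": joint angles; "joint_vel": joint speeds; "tau": joint torques, N m; "eef_pos": TCP position; "tool_rot": TCP orientation; "ft_force": force on the tool from outside, world axes, zero at the start; "ft_torque": the same for the moment, N m; "grip_width": finger opening in m.
Only numpy, scipy, OpenCV 4.12 (cv2) and the standard library are available. Lean on these libraries where they do the work, as an engineer would, in place of code of your own. Each camera call takes 0.05 s, during which the arm holds its last target. There are 200 camera calls.

## Task

Close the card box on the desk: with your fingertips push its standing flap over from the outside until it lies shut, keep it pressed down, and push it along by its raised rib until its free edge is tucked right in beneath the retaining lip, so that the flap stays shut once you let go. Only push: do not pinch the flap, and do not pick up or disturb the mug, the glue stick or the eraser around the box.

Things in the scene. Friction and masses are not known exactly. Their poses are not given: they have to be found in the camera images.
- cardbox: The card box: an open grey box 170 mm (its x) by 120 mm (its y) by 70 mm high to the rim, standing firmly on the desk (it does not shift), full of index cards. Origin: centre of its underside; z up. The flap's hinge is along its -x end, the retaining lip along its +x end. Its place and yaw on the desk vary: the lip end points mostly to the robot's left, turned by up to 1.17 rad away from the robot or 0.93 rad back towards it.
- hinge_line (a point): Middle of the flap's hinge line, fixed on the box at box (-75, 0, 70) mm; the hinge line runs along the box's y. The point's axes are those of the box.
- lip (a point): The retaining lip: a fixed strip across the whole 120 mm width of the box's +x end, 4 mm thick, held up by a riser on the end wall and reaching 25 mm inwards over the opening. This point is the middle of its inner lower edge, at box (60, 0, 79) mm, so its underside is 9 mm above the rim and its top 13 mm above it. The point's axes are those of the box.
- fold (a joint): Angle of the flap, rad: 0 = lying shut on the rim, about 1.57 = standing straight up; starts between 0.95 and 1.45. The hinge is sprung: the flap stands where it is at the start, takes about 1 to 2 N at its middle to fold over, and if let go while shut but not tucked it springs back up to about 0.6 rad. It is held shut only when its edge is beneath the lip (it then rises by about 5 mm at the edge, up against the underside of the lip).
- tuck (a joint): How far the flap is slid along its own plane away from the hinge (slotted hinge), m: 0 to 0.020 (end stop); starts at 0 to 0.003; stays where left; slides at 2 to 3 N. Its edge is 130 mm from the hinge line at 0. Shut, the edge passes below the lip's inner edge at 0.005. Slid out before it lies shut, it lands on top of the lip and cannot close until pushed back by the rib's other side.
- flap_edge (a point): Middle of the flap's free edge, half-way through the panel. The flap is a plain white plastic panel 100 mm wide (box y), 3 mm thick; with the flap shut its outer face is 4 mm above the rim. The point's axes are the flap's: x along the flap from the hinge to the free edge, y along the hinge, z out of its outer face (up when shut).
- rib (a point): Foot of the raised rib on the flap's outer face: a straight bar 80 mm long (along the hinge's direction), 8 mm wide and 6 mm tall. This point is the middle of its hinge-side face, where it meets the panel's outer face, 85 mm from the hinge line when tuck is 0; the nearly 80 mm of panel on its hinge side are flat and free. Axes as for the flap's edge.
- liner: A thin liner, 90 by 114 mm, on the inner face of the flap (the face towards the cards, downwards when shut). A finger pressing on it means that the flap is being pinched. Origin on the hinge line when tuck is 0; axes as the flap's.
- mug: White mug, 80 mm across, 92 mm tall, handle at its +y; loose, standing just beyond the lip end of the box. Origin: centre of its underside.
- gluestick: Glue stick standing upright, 31 mm across and 94 mm tall, white with a black cap; loose, beside the box on its +y side. Origin: centre of its underside.
- eraser: White eraser, 55 by 24 by 14 mm, loose, lying beside the box on its -y side. Origin: centre of its underside.

How it is judged:
By the outcome, as a careful person would: the job done as asked, in the order asked, and still so for the second after the job is handed in, with the robot touching nothing.
It also fails if it takes over 37 s, if anything falls off the work surface, if the arm or the gripper's body presses on something with over 40 N, if the wrist force passes 120 N, or if a joint passes its speed limit or range.

## Working session

There is one attempt and no reset: what is moved stays moved. The work goes in short steps, Python scripts to look and compute and a shell command to move; the robot and the scene stay as the last step left them, time stands still between calls to the robot, and variables do not carry over. Pictures are saved under pics/ and viewed, on a budget of 10 in all, crops included, one or two more only if the job needs it, and the job is handed in when it is done.

```bash
mkdir -p pics; cat > h.py <<'E'
import numpy as np,cv2
from scipy.spatial.transform import Rotation as R
from workcell import bot
def cam(n):
    c=bot.camera(n); c['R']=R.from_rotvec(np.array(c['rvec']).ravel()).as_matrix(); c['t']=np.array(c['tvec']).ravel(); return c
def K(c): return np.array([[c['fx'],0,c['cx']],[0,c['fy'],c['cy']],[0,0,1.]])
def ray(c,p):
    d=cv2.undistortPoints(np.array([[p]],float),K(c),np.array([c['k1'],0,0,0.])).ravel()
    v=c['R'].T@np.array([d[0],d[1],1]); return -c['R'].T@c['t'],v
def onz(c,p,z):
    o,v=ray(c,p); return o+v*(z-o[2])/v[2]
def proj(c,P):
    return cv2.projectPoints(np.array(P,float).reshape(-1,1,3),np.array(c['rvec'],float).reshape(3,1),c['t'].reshape(3,1),K(c),np.array([c['k1'],0,0,0.]))[0].reshape(-1,2)
def two(c1,p1,c2,p2):
    o1,v1=ray(c1,p1);o2,v2=ray(c2,p2)
    s=np.linalg.lstsq(np.c_[v1,-v2],o2-o1,rcond=None)[0]
    a=o1+s[0]*v1;b=o2+s[1]*v2; return (a+b)/2,np.linalg.norm(a-b)
def save(c,f): cv2.imwrite('pics/'+f,c['pixels'][:,:,::-1])
E
python3 - <<'E'
from h import *
for n in('scene','top'):
    c=cam(n);save(c,n+'1.png');print(n,(-c['R'].T@c['t']).round(3))
o=bot.get_obs();print(o['clock'],o['eef_pos'],o['tool_rot'],o['ft_force'],bot.grasp_offset)
print(R.from_quat(o['tool_rot']).as_matrix().round(3))
E
```

```text
scene [ 1.143 -0.285  0.526]
top [0.404 0.047 0.85 ]
0.1 [0.12589358 0.48331578 0.23050231] [ 1.27061365e-01  9.91894423e-01 -9.21872646e-04 -1.18852551e-04] [0.04438878 0.73266203 0.34010529] 0.0187
[[-0.968  0.252 -0.   ]
 [ 0.252  0.968 -0.002]
 [ 0.    -0.002 -1.   ]]
```

View pics/scene1.png

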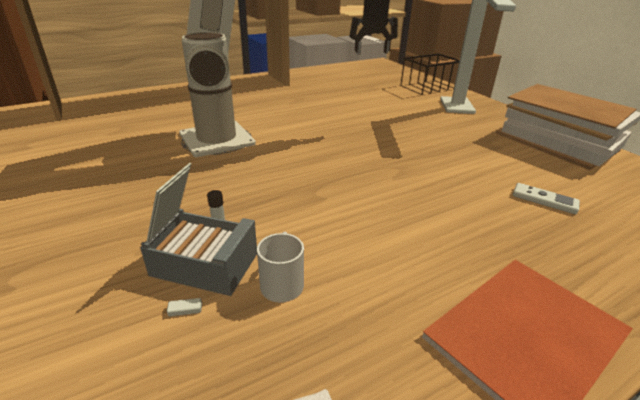

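View pics/top1.png

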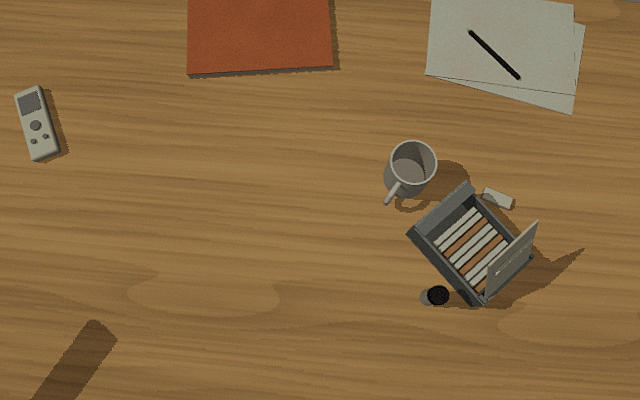

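The scene view shows the box at about (200,245) with the mug at its lip end. In the top view the box is at about (475,240), its lip end up-left, the flap at (512,260), mug (413,165), glue stick (437,296) and eraser (498,198). I'll enlarge the top view to get the corners.

```bash
python3 - <<'E'
import cv2
a=cv2.imread('pics/top1.png')[130:320,370:600];cv2.imwrite('pics/top1c.png',cv2.resize(a,None,fx=3,fy=3,interpolation=cv2.INTER_CUBIC)[:600,:690])
E
```

```text
(no output)
```

View pics/top1c.png

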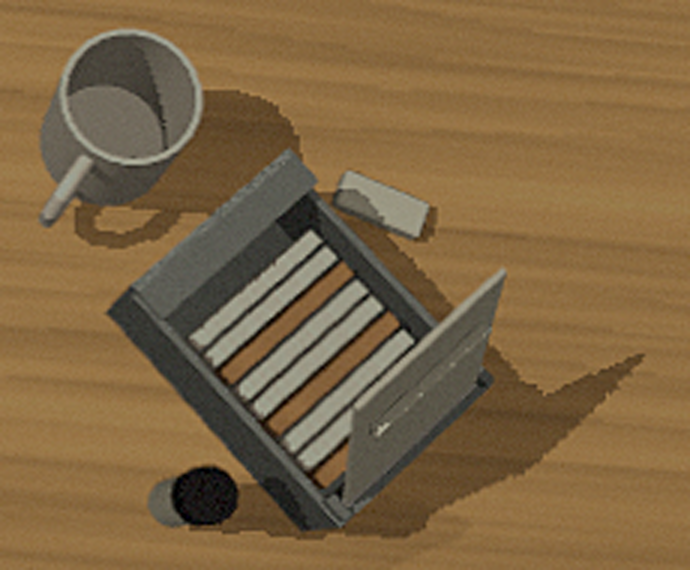

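The crop shows lip top corners at (290,150), (317,185), (133,290), (162,322), hinge-end rim corners at (492,380) and (340,525), and the flap's free edge from (503,270) to (355,405).

```bash
cat > m.py <<'E'
from h import *
c=cam('top')
f=lambda x,y:(x/3+370-.33,y/3+130-.33)
L=[onz(c,f(*p),.083) for p in[(290,150),(317,185),(133,290),(162,322)]]
H=[onz(c,f(*p),.070) for p in[(492,380),(340,525)]]
B=np.array([[.085,-.06],[.06,-.06],[.085,.06],[.06,.06],[-.085,-.06],[-.085,.06]])
W=np.array([p[:2] for p in L+H]);print(W.round(4))
# rigid fit
bc=B.mean(0);wc=W.mean(0);M=(B-bc).T@(W-wc);th=np.arctan2(M[0,1]-M[1,0],M[0,0]+M[1,1])
Rz=np.array([[np.cos(th),-np.sin(th)],[np.sin(th),np.cos(th)]]);t=wc-Rz@bc
print('yaw',th,'org',t);print('res mm',((W-(B@Rz.T+t))*1e3).round(1))
np.save('box.npy',[t[0],t[1],th])
# flap edge: intersect edge-mid rays with plane box y=const -> solve for points on flap: box y=-+.05
T=np.r_[t,0];R3=np.eye(3);R3[:2,:2]=Rz
for p,y in [((503,270),-.05),((355,405),.05)]:
    o,v=ray(c,f(*p));o=R3.T@(o-T);v=R3.T@v
    # on circle radius .13 about hinge
    s=np.linspace(.5,1,20001)*1; P=o+s[:,None]*v; d=np.hypot(P[:,0]+.075,P[:,2]-.07)
    for i in np.where(np.diff(np.sign(d-.131)))[0]: print('edge',P[i].round(4),'fold',np.arctan2(P[i][2]-.07,P[i][0]+.075))
for n,p,z in[('mugtop',(132,97),.092),('glue',(206,495),.094),('eraser',(383,203),.014)]:
    w=onz(c,f(*p),z);print(n,w.round(3),(R3.T@(w-T)).round(3))
s=cam('scene');img=s['pixels'].copy()
E
python3 m.py
python3 - <<'E'
from h import *
t0,t1,th=np.load('box.npy');s=cam('scene')
Rz=R.from_euler('z',th).as_matrix()
for b in [(.085,-.06,.083),(.085,.06,.083),(.06,.06,.083),(-.085,-.06,.07),(.085,-.06,0),(-.085,-.06,0)]:
    print(b,proj(s,Rz@np.array(b)+[t0,t1,0]).round(1))
E
```

```text
[[ 0.651  -0.1763]
 [ 0.6321 -0.1917]
 [ 0.5643 -0.0919]
 [ 0.5481 -0.1083]
 [ 0.5335 -0.2944]
 [ 0.4488 -0.2107]]
yaw 0.7954610966293133 org [ 0.54897806 -0.19317775]
res mm [[-0.4 -1.9]
 [-1.7  0.6]
 [-1.3 -1.4]
 [ 0.   0. ]
 [ 1.2  1.5]
 [ 2.2  1.2]]
edge [-0.0267 -0.05    0.1918] fold 1.1934360693818273
edge [-0.0637 -0.1733 -0.0605] fold -1.4846457097128405
edge [-0.0251  0.0487  0.1911] fold 1.1796321301211117
edge [-0.0612 -0.0364 -0.0603] fold -1.4655760707419514
mugtop [ 0.671 -0.085  0.092] [ 0.162 -0.012  0.092]
glue [ 0.457 -0.132  0.094] [-0.021  0.108  0.094]
eraser [ 0.645 -0.254  0.014] [ 0.024 -0.111  0.014]
(0.085, -0.06, 0.083) [[226.1 261. ]]
(0.085, 0.06, 0.083) [[254.6 219.8]]
(0.06, 0.06, 0.083) [[242.4 217.6]]
(-0.085, -0.06, 0.07) [[139.4 247.6]]
(0.085, -0.06, 0) [[231.3 295.9]]
(-0.085, -0.06, 0) [[148.1 276.3]]
```

The corner fit leaves residuals of about 2 mm. The sizes agree, and flap fold is about 1.19 rad. Plan: shut the fingers, turn the tool so tool y = box x and tool x = box y, and approach behind the flap.

```bash
python3 -m jog '[[[-0.03,-0.036,0,0,0,10],[-0.038,-0.032,0,0,0,10],[-0.043,-0.025,0,0,0,10],[-0.047,-0.017,0,0,0,0],[-0.047,-0.017,0,0,0,0],[-0.047,-0.017,0,0,0,0],[-0.047,-0.017,0,0,0,0],[-0.047,-0.017,0,0,0,0],[-0.047,-0.017,0,0,0,0],[-0.047,-0.017,0,0,0,0],[-0.047,-0.017,0,0,0,0],[-0.047,-0.017,0,0,0,0]]]' 0
cat > st.py <<'E'
from h import *
t0,t1,th=np.load('box.npy');Rz=R.from_euler('z',th).as_matrix();o=bot.get_obs()
M=R.from_quat(o['tool_rot']).as_matrix()
G=np.c_[Rz[:,1],Rz[:,0],[0,0,-1]]
print('t',round(o['clock'],2),'box mm',((Rz.T@(np.array(o['eef_pos'])-[t0,t1,0]))*1e3).round(1),'F box',(Rz.T@np.array(o['ft_force'])).round(2),'rot err deg',np.degrees(R.from_matrix(M.T@G).as_rotvec()).round(1),'w',round(o['grip_width'],4))
E
python3 st.py
```

```text
clock: 1.75
eef_pos: [0.3821, -0.0713, 0.2318]
tool_rot: [0.384, 0.923, 0.002, 0.004]
ft_force: [-0.0, 0.2, 1.1]
grip_width: -0.0001
t 1.75 box mm [-29.8 204.5 231.8] F box [0.1  0.12 1.11] rot err deg [ 0.4  0.3 -0.7] w -0.0001
```

```bash
python3 -m jog '[[[-0.051,-0.018,0,0,0,0],[-0.051,-0.018,0,0,0,0],[-0.051,-0.018,0,0,0,-0.7],[-0.051,-0.018,0,0,0,0],[0,0,0.035,0,0,0],[0,0,0.035,0,0,0],[0,0,0.03,0,0,0],[0,0,0,0,0,0]]]' 0 >/dev/null
python3 st.py; python3 - <<'E'
from h import *
t=cam('top');s=cam('scene');a=t['pixels'][140:320,380:580];b=s['pixels'][130:330,100:330]
im=np.zeros((600,790,3),np.uint8)
A=cv2.resize(a,None,fx=2,fy=2,interpolation=2);B=cv2.resize(b,None,fx=1.69,fy=1.69,interpolation=2)
im[:360,:400]=A;im[:B.shape[0],401:401+B.shape[1]]=B
cv2.imwrite('pics/p4.png',im[:370,:,::-1])
E
```

```text
t 2.75 box mm [-109.3  -11.   128.5] F box [-0.31  0.63  0.45] rot err deg [ 0.5  0.4 -0.4] w 0.0001
```

View pics/p4.png

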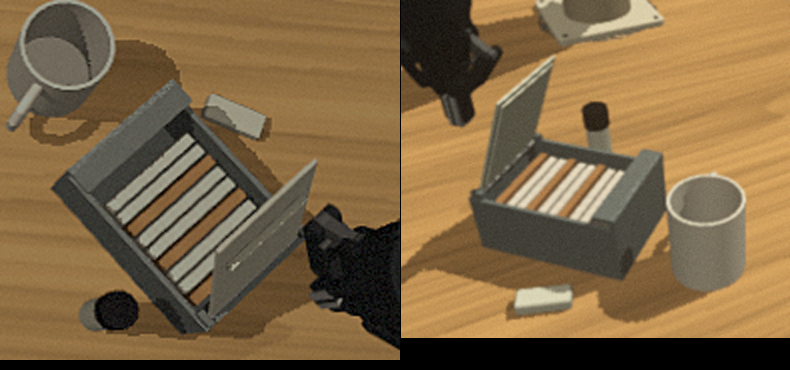

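The flap is untouched, standing at (275,225) in the left half. The shut gripper's knuckles stick out in the jaw direction towards the flap, at (490,55) on the right. I'll turn the tool 90° so the knuckles lie along the hinge and the 22 mm pad width faces the flap.

```bash
sed -i "s/^G=.*/G=np.c_[Rz[:,0],-Rz[:,1],[0,0,-1]]/" st.py; python3 -c "from workcell import bot;print(bot.get_obs()['joint_pos'])"
python3 -m jog '[[[0,0,0,0,0,10],[0,0,0,0,0,10],[0,0,0,0,0,10],[0,0,0,0,0,10],[0,0,0,0,0,10],[0,0,0,0,0,10],[0,0,0,0,0,10],[0,0,0,0,0,10],[0,0,0,0,0,10],[0,0,0,0,0,0]]]' 0 >/dev/null; python3 st.py;python3 -c "from workcell import bot;print(bot.get_obs()['joint_pos'])"
```

```text
[-0.52938611  0.40280427 -0.03315687  1.11934284  0.00634216  0.25329046]
t 4.1 box mm [-103.9  -25.9  156.2] F box [-0.24  0.69 -0.05] rot err deg [ 3.  -1.2 -3.2] w -0.0001
[-0.52688807  0.3790668  -0.00310831  1.13300029  0.00648666  1.87461542]
```

```bash
python3 -m jog '[[[0,-0.026,0.014,3,-1.2,-3.2],[0.012,0,0.014,0,0,0],[0,0,0,0,0,0]]]' 0 >/dev/null; python3 st.py
```

```text
t 4.47 box mm [-88.5  -3.4 129.9] F box [ 0.98 -0.98 -0.44] rot err deg [ 0.4 -0.1  0.5] w -0.0001
```

```bash
python3 -m jog '[[[0.011,-0.003,0.002,0,0,0],[0.01,0,0.001,0,0,0],[0.01,0,0.005,0,0,0],[0,0,0,0,0,0]]]' 0 >/dev/null; python3 st.py
```

```text
t 4.97 box mm [-54.6  -1.8 122.8] F box [ 0.18 -0.03  0.15] rot err deg [ 0.6 -0.2  0.5] w 0.0
```

```bash
python3 -m jog '[[[0.009,0,0.007,0,0,0],[0.007,0,0.008,0,0,0],[0,0,0,0,0,0]]]' 0 >/dev/null; python3 st.py; python3 - <<'E'
from h import *
s=cam('scene');cv2.imwrite('pics/p5.png',cv2.resize(s['pixels'][120:320,100:330],None,fx=2.5,fy=2.5,interpolation=2)[:,:,::-1])
E
```

```text
t 5.35 box mm [-37.4  -2.  106.8] F box [ 0.38 -0.48  0.23] rot err deg [ 0.7 -0.2  0.5] w -0.0002
```

View pics/p5.png

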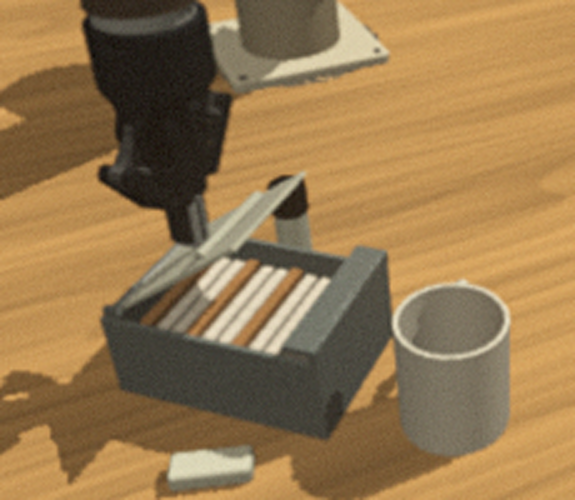

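The fingers are folding the flap from outside: it's now about 0.6 rad, with the tip at (185,240) on the hinge side of the rib. Continuing along the arc.

```bash
python3 -m jog '[[[0.006,0,0.01,0,0,0],[0.004,0,0.011,0,0,0],[0.002,0,0.007,0,0,0],[0,0,0,0,0,0]]]' 0 >/dev/null; python3 st.py
```

```text
t 5.9 box mm [-24.9  -2.7  77.4] F box [-0.28 -0.65  1.18] rot err deg [ 0.7 -0.2  0.5] w -0.0003
```

```bash
python3 -m jog '[[[0,0,0.003,0.7,0,0.5],[0,0,0.002,0,0,0],[0,0,0,0,0,0]]]' 0 >/dev/null; python3 st.py
```

```text
t 6.28 box mm [-24.6  -2.9  73.8] F box [-0.45  2.42  3.31] rot err deg [-0.  -0.3 -0.1] w 0.0002
```

```bash
python3 -m jog '[[[0.009,-0.003,0.001,0,0,0],[0.009,0,0.001,0,0,0],[0,0,0.0005,0,0,0]]]' 0 >/dev/null; python3 st.py
```

```text
t 6.65 box mm [-5.6 -1.5 73.3] F box [-0.83  0.4   6.4 ] rot err deg [ 0.2 -0.3 -0.2] w 0.0001
```

```bash
python3 -m jog '[[[0.006,0,0.0005,0,0,0],[0.005,0,0.0005,0,0,0],[0,0,0,0,0,0]]]' 0 >/dev/null; python3 st.py;  python3 - <<'E'
from h import *
t=cam('top');s=cam('scene');a=t['pixels'][140:320,380:580];b=s['pixels'][170:320,130:330]
im=np.zeros((400,800,3),np.uint8)
im[:360,:400]=cv2.resize(a,None,fx=2,fy=2,interpolation=2);im[:300,400:]=cv2.resize(b,None,fx=2,fy=2,interpolation=2)
cv2.imwrite('pics/p6.png',im[:,:,::-1])
E
```

```text
t 7.03 box mm [ 5.3 -1.7 73.3] F box [-2.62 -0.03  4.04] rot err deg [ 0.3 -0.  -0.2] w 0.0002
```

View pics/p6.png

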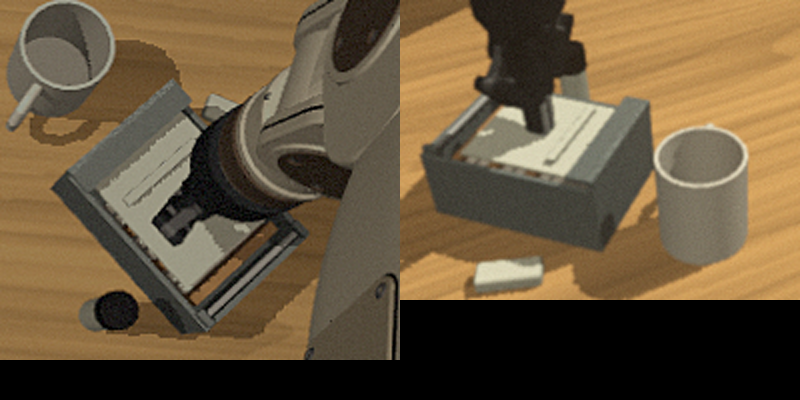

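The flap lies shut with its edge at the lip, and the tip at (545,130) is just hinge-side of the rib at (570,135). Continuing to push along.

```bash
python3 -m jog '[[[0.006,0,0.0005,0,0,0],[0.006,0,0.0005,0,0,0],[0,0,0,0,0,0]]]' 0 >/dev/null; python3 st.py
```

```text
t 7.5 box mm [16.1 -1.8 72.8] F box [-0.91 -0.13  4.77] rot err deg [ 0.4  0.2 -0.2] w -0.0001
```

```bash
python3 -m jog '[[[0.005,0,0.0003,0,0,0],[0.004,0,0.0003,0,0,0]]]' 0 >/dev/null; python3 st.py
```

```text
t 7.75 box mm [21.1 -1.6 72. ] F box [-14.28  -0.03   7.11] rot err deg [ 0.4  0.8 -0.4] w 0.0001
```

```bash
python3 -m jog '[[[0.002,0,0,0,0,0],[0.002,0,0,0,0,0]]]' 0 >/dev/null; python3 st.py;  python3 - <<'E'
from h import *
t=cam('top');s=cam('scene');a=t['pixels'][140:320,380:580];b=s['pixels'][170:320,130:330]
im=np.zeros((400,800,3),np.uint8)
im[:360,:400]=cv2.resize(a,None,fx=2,fy=2,interpolation=2);im[:300,400:]=cv2.resize(b,None,fx=2,fy=2,interpolation=2)
cv2.imwrite('pics/p7.png',im[:,:,::-1])
E
```

```text
t 8.0 box mm [20.9 -1.8 71.9] F box [-6.48 -0.32  6.36] rot err deg [ 0.4  1.3 -0.5] w -0.0001
```

View pics/p7.png

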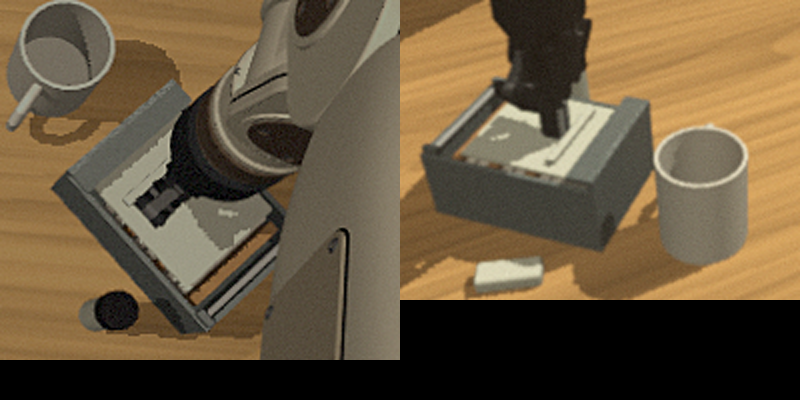

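```bash
python3 - <<'E'
from h import *
t0,t1,th=np.load('box.npy');Rz=R.from_euler('z',th).as_matrix();T=[t0,t1,0]
s=cam('scene');t=cam('top')
cv2.imwrite('pics/p8.png',np.hstack([cv2.resize(s['pixels'][200:280,145:265],None,fx=3.3,fy=3.3,interpolation=2)[:264],cv2.resize(t['pixels'][180:260,405:525],None,fx=3.3,fy=3.3,interpolation=2)[:264]])[:,:,::-1])
for n,c,o in(('s',s,(145,200)),('t',t,(405,180))):
  for tk in(0,.01,.02):
    P=[Rz@np.array(b)+T for b in[(.010+tk,-.04,.08),(.018+tk,-.04,.08),(.010+tk,.04,.08),(.018+tk,.04,.08),(-.075+tk,-.05,.074),(-.075+tk,.05,.074)]]
    print(n,tk,((proj(c,P)-o)*3.3).round().tolist())
E
```

```text
s 0 [[156.0, 153.0], [169.0, 156.0], [228.0, 67.0], [240.0, 69.0], [7.0, 143.0], [109.0, 41.0]]
s 0.01 [[173.0, 157.0], [186.0, 159.0], [243.0, 70.0], [256.0, 72.0], [23.0, 147.0], [124.0, 44.0]]
s 0.02 [[190.0, 160.0], [203.0, 163.0], [259.0, 73.0], [272.0, 75.0], [39.0, 150.0], [138.0, 47.0]]
t 0 [[274.0, 135.0], [262.0, 123.0], [160.0, 239.0], [148.0, 227.0], [403.0, 252.0], [263.0, 386.0]]
t 0.01 [[260.0, 120.0], [248.0, 108.0], [146.0, 224.0], [134.0, 212.0], [389.0, 236.0], [248.0, 371.0]]
t 0.02 [[246.0, 105.0], [234.0, 93.0], [132.0, 209.0], [120.0, 196.0], [375.0, 221.0], [234.0, 355.0]]
```

View pics/p8.png

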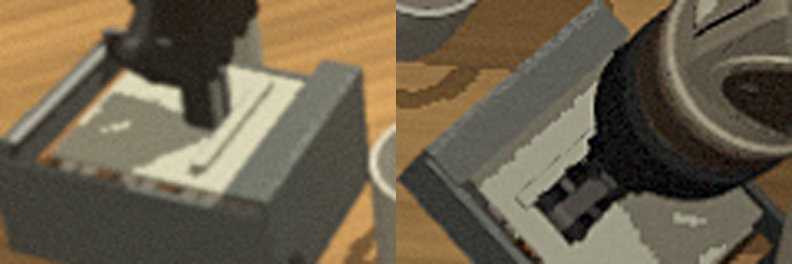

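The rib's near end at (192,168) and its far end at (124,205) in the right half match the projections for tuck ≈ 0.020, the end stop. The 6–14 N reaction agrees with that. Releasing straight up.

```bash
python3 -m jog '[[[-0.0005,0,-0.004,0,0,0],[-0.0005,0,-0.01,0,0,0],[0,0,-0.03,0,0,0],[0,0,-0.05,0,0,0],[-0.04,0,-0.05,0,0,0],[-0.05,0,-0.02,0,0,0],[-0.05,0,0,0,0,0],[-0.05,0,0,0,0,0],[0,0,0,0,0,0],[0,0,0,0,0,0]]]' 0 >/dev/null; python3 st.py;  python3 - <<'E'
from h import *
t=cam('top');s=cam('scene');a=t['pixels'][140:320,380:580];b=s['pixels'][170:320,130:330]
im=np.zeros((400,800,3),np.uint8)
im[:360,:400]=cv2.resize(a,None,fx=2,fy=2,interpolation=2);im[:300,400:]=cv2.resize(b,None,fx=2,fy=2,interpolation=2)
cv2.imwrite('pics/p9.png',im[:,:,::-1])
E
```

```text
t 9.45 box mm [-164.1    2.   244.3] F box [-0.06  1.92 -0.31] rot err deg [ 0.2  0.9 -0.1] w -0.0001
```

View pics/p9.png

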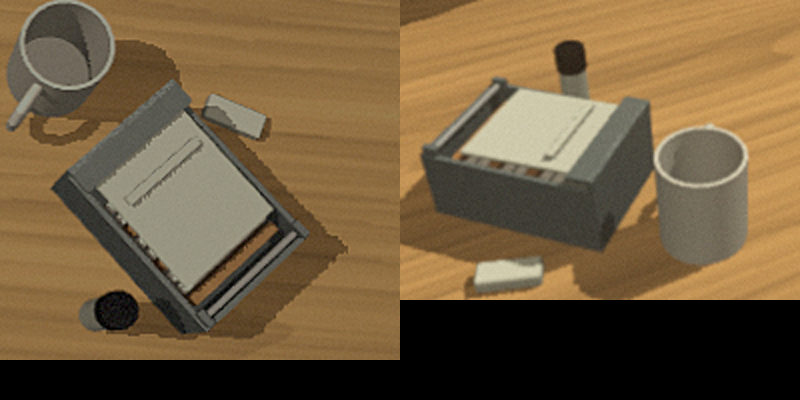

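With the robot clear, the flap stays shut under the lip (edge along (100,180)–(180,110) in the left half). The mug, glue stick and eraser are where they were. Handing in.

```bash
python3 -c "
from workcell import bot
print(bot.job_done())"
```

```text
the job is handed in; nothing more can be done
None
```

The card box is shut, and I handed the job in at about 9.5 s on the robot's clock. With shut fingertips I pushed the flap over from the outside, kept it pressed down with about 3–7 N, and slid it under the lip to its end stop.

- **Tuck:** the rib's position in both camera views matched a tuck of about 20 mm. The push force jumped to about 14 N there, as expected at the end stop.
- **After release:** about 1 s after letting go, with the arm clear, both views showed the flap still lying shut under the lip. The mug, glue stick and eraser looked unmoved by eye.
- **What disagreed:** a picture taken partway through the slide still showed a gap between the fingertips and the rib, and the force rose only near the end. So friction from the pressing fingertips probably did much of the sliding, with the rib pushed only at the end stop.
- **Accuracy:** the box corners fitted to about 2 mm. The fold forces were within the sensor noise, so I judged the folding from the pictures and the tip height.

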